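# Park the blue racer in the third gap

## Task

Starting at the end of the parking rack beside the white start gantry, run a fingertip inwards along the row so that it bends over the first, second and third orange tabs in turn (the third tab is the near side of the third gap; every gap counts, empty or occupied), and leave the other four tabs unbent. Then push the blue racer along the board, without lifting it, nose first into that third gap until it is fully home against the back wall. Leave everything else where it stands, and finish clear.

Things in the scene. Friction and masses are not known exactly. Their poses are not given: they have to be found in the camera images.
- racer: loose blue slot car with a white stripe, 60 to 130 g, slides on the board when pushed; 76 mm long, 34 mm wide, 22 mm high at the cabin; origin at the centre of its underside, x to its nose, y to its left, z up. The lower 16 mm of its body is a plain upright-sided block 76 x 34 mm. It starts standing in front of the rack with its nose roughly towards it
- rack: white plastic parking rack, fixed to the board: seven upright dividers (4 mm thick, 70 mm long, 26 mm high) in a row at 52 mm pitch make six gaps 48 mm wide, open to the robot's side, closed by a back wall. Origin: middle of the row (at the 4th divider), level with the dividers' front ends, at board level; x into the gaps (away from the robot), y along the row to the robot's left, z up
- wall_mid (a point): middle of the rack's back wall, on its front face at board level, 70 mm behind the dividers' front ends; the wall is 26 mm high. Gaps have no floor: cars slide in on the green infield board (top at z = 6 mm). A racer fully home touches the wall with its nose, its tail 6 mm outside the dividers and its origin at rack x = 32 mm
- tab_mid (a point): top edge of the upright middle (4th) tab, 48 mm above the board, at rack x = 26 mm. Every divider carries such a sprung orange tab: a plate 24 mm wide (rack x 14 to 38 mm), 3 mm thick, 21 mm high, hinged at its foot 27 mm above the board along the rack's x. A fingertip passing along the row bends it over; behind the fingertip it springs back
- gantry: loose white enamel start gantry with red lights, 126 mm long along its x, 74 mm high, origin at its underside's centre. It stands beside one end of the rack, about 110 mm outside the last divider, on the left or the right: gaps are counted from that end
- grandstand: loose grey stepped plastic grandstand, 110 x 70 mm, 74 mm high, origin about the centre of its underside; beside the other end of the rack. Leave alone
- lamp1: loose chrome lamp post, foot 32 mm across, 115 mm high, arm 28 mm towards the robot, origin at the centre of its foot; to one side in front of the rack. Leave alone
- lamp2: second chrome lamp post, the same. Leave alone
- car_red: loose red slot car parked fully home in one gap (never in the third from either end); 76 mm long, 34 mm wide, 22 mm high at the cabin; origin at the centre of its underside, x to its nose, y to its left, z up. Leave alone
- car_yellow: loose yellow slot car, parked likewise in another gap; 76 mm long, 34 mm wide, 22 mm high at the cabin; origin at the centre of its underside, x to its nose, y to its left, z up. Leave alone
- tin: loose small red jar with a steel cap, 34 mm across, 35 mm high, origin at its underside's centre; on the board behind the rack. Leave alone
- tab1 (a joint): sprung orange tab on top of divider 1 counted from the left (rack y = 156 mm); rad: 0 upright, positive leaning to the rack's -y (right), negative to +y (left), at most 1.3 either way; sprung, about 0.03 N m per rad, so 1 to 3 N at its top
- tab2 (a joint): sprung orange tab on top of divider 2 counted from the left (rack y = 104 mm); as tab1
- tab3 (a joint): sprung orange tab on top of divider 3 counted from the left (rack y = 52 mm); as tab1
- tab4 (a joint): sprung orange tab on top of divider 4 counted from the left (rack y = 0 mm); as tab1
- tab5 (a joint): sprung orange tab on top of divider 5 counted from the left (rack y = -52 mm); as tab1
- tab6 (a joint): sprung orange tab on top of divider 6 counted from the left (rack y = -104 mm); as tab1
- tab7 (a joint): sprung orange tab on top of divider 7 counted from the left (rack y = -156 mm); as tab1
- nose (a point): point at the middle of the blue racer's nose, 38 mm ahead of its origin, at board level
Things that resemble listed ones, but are neither listed nor needed, are in the scene too. There is more than one size of the racer; the one meant has the size given above.

How it is judged:
On the way, in this order (a step that is already met when the one before it is completed fails the run):
1. the first tab from the gantry's end is bent inwards, away from the gantry, by more than 0.3 rad (((y of gantry in the frame of rack above 0 m and value of joint tab1 above 0.3 rad) or (y of gantry in the frame of rack below 0 m and value of joint tab7 below -0.3 rad))).
2. the second tab from the gantry's end is bent inwards, away from the gantry, by more than 0.3 rad (((y of gantry in the frame of rack above 0 m and value of joint tab2 above 0.3 rad) or (y of gantry in the frame of rack below 0 m and value of joint tab6 below -0.3 rad))).
3. the third tab from the gantry's end is bent inwards, away from the gantry, by more than 0.3 rad (((y of gantry in the frame of rack above 0 m and value of joint tab3 above 0.3 rad) or (y of gantry in the frame of rack below 0 m and value of joint tab5 below -0.3 rad))).
4. the racer is home in the third gap from the gantry's end (((y of gantry in the frame of rack above 0 m and y of racer in the frame of rack between 0.016 and 0.036 m) or (y of gantry in the frame of rack below 0 m and y of racer in the frame of rack between -0.036 and -0.016 m)) and x of racer in the frame of rack above 0.026 m and angle between the x axis of racer and the x axis of rack, either way round below 0.15 rad and angle between racer's own z axis and vertical below 0.1 rad and z of racer in the frame of rack below 0.004 m and x of nose in the frame of rack above 0.055 m), for 0.2 s.
At the end, for the whole second after the job is handed in: The racer stands flat and still in the third gap from the gantry, nose within 6 mm of the back wall, within 10 mm of the middle line and 0.15 rad of straight; all tabs within 0.3 rad of upright; bystanders within 15 mm of their starts and upright (0.2 rad) (all of step 4 and linear speed of racer below 0.01 m/s and distance of each of gantry, grandstand, lamp1, lamp2, car_red, car_yellow, tin from where it was at the start of the episode below 0.015 m and angle between each of gantry, grandstand, lamp1, lamp2, car_red, car_yellow, tin's own z axis and vertical below 0.2 rad and not (value of joint tab1 above 0.3 rad or value of joint tab1 below -0.3 rad) and not (value of joint tab2 above 0.3 rad or value of joint tab2 below -0.3 rad) and not (value of joint tab3 above 0.3 rad or value of joint tab3 below -0.3 rad) and not (value of joint tab4 above 0.3 rad or value of joint tab4 below -0.3 rad) and not (value of joint tab5 above 0.3 rad or value of joint tab5 below -0.3 rad) and not (value of joint tab6 above 0.3 rad or value of joint tab6 below -0.3 rad) and not (value of joint tab7 above 0.3 rad or value of joint tab7 below -0.3 rad)); the robot touches nothing.
It fails at once if a tab beyond the third from the gantry's end is bent by more than 0.3 rad ((value of joint tab4 above 0.3 rad or value of joint tab4 below -0.3 rad) or (y of gantry in the frame of rack above 0 m and ((value of joint tab5 above 0.3 rad or value of joint tab5 below -0.3 rad) or (value of joint tab6 above 0.3 rad or value of joint tab6 below -0.3 rad) or (value of joint tab7 above 0.3 rad or value of joint tab7 below -0.3 rad))) or (y of gantry in the frame of rack below 0 m and ((value of joint tab1 above 0.3 rad or value of joint tab1 below -0.3 rad) or (value of joint tab2 above 0.3 rad or value of joint tab2 below -0.3 rad) or (value of joint tab3 above 0.3 rad or value of joint tab3 below -0.3 rad)))).
It fails at once if the racer is lifted more than 8 mm off the board or tipped (z of racer in the frame of rack above 0.008 m or angle between racer's own z axis and vertical above 0.35 rad).
It fails at once if a bystander is moved more than 15 mm or tipped (distance of any of gantry, grandstand, lamp1, lamp2, car_red, car_yellow, tin from where it was at the start of the episode above 0.015 m or angle between any of gantry, grandstand, lamp1, lamp2, car_red, car_yellow, tin's own z axis and vertical above 0.2 rad).
It also fails if it takes over 72 s, if anything falls off the work surface, if the arm or the gripper's body presses on something with over 40 N, if the wrist force passes 120 N, or if a joint passes its speed limit or range.

## Robot

A 6-joint arm with a two-finger parallel gripper is mounted at the origin on the work surface. World frame = base frame: x ahead of the robot, y to its left, z up, the work surface at z = 0. Lengths are in m, angles in rad, forces in N, time in s.
With the tool pointing down it reaches from about 0.3 to 0.775 m from the base axis. Payload 14.6 kg.
Tool frame: the origin (TCP) lies at the very end of the fingers, on their centre line; the grasp point (between the pads) lies 19 mm behind it; z points along the fingers, y is the line along which they close (so a half turn about z gives the same grasp; the last joint's range is limited). The gripper opens to 94 mm and grips with 3 to 60 N. Pads are 16 mm wide; open, the fingers measure 119 mm over their backs; the gripper's body (75 mm by 177 mm) begins 78 mm behind the grasp point.
Start: joints at [1.219, 0.3, 1.521, -0, 1.321, -0.067], TCP at [0.155, 0.528, 0.205] pointing down, gripper open.
Joint ranges: [-3.03, 3.03], [-0.79, 2.21], [0.23, 2.52], [-1.04, 4.18], [0, 3.07], [-2.55, 2.55]. Speed limits (rad/s): [2.22, 2.22, 2.57, 3.14, 3.14, 3.14].

## Interface

Orientations are given as [roll, pitch, yaw] about the fixed x, y, z axes, in that order (R = Rz(yaw) Ry(pitch) Rx(roll)).
In Python, from station import ctrl gives the robot as it stands. The module is installed in compiled form; this text tells all that it offers.
- The arm moves only by the tool play_rows, never from a script. Its argument "commands" is a list of rows, each a list of 7 numbers: the shift along the tool's x, y, z in m, then the turn, a rotation vector about the tool's x, y, z in degrees, then the closure, from -1 (fully open) to 1 (shut). A call has 1 to 20 rows; each row shifts and turns the commanded pose from where the row before left it, along the tool's axes as they then stand; what a row does not reach is not made up. A row lasts 1/12 s, in which the tool goes at most 41.7 mm and 7.16 degrees, less where a joint would pass 70% of its speed; a pose out of reach is approached as far as the arm can. A call is refused whole if a number of a shift passes 0.0417 or a number of a turn 7.16, either way. A call with a gripper value outside its range is refused whole. The fingers move at their own pace and stop on an object; "force" is the grip in N (left out, the last holds). Time passes only in rows, so rows that do not move let the fingers close. It gives the time, the measured TCP pose, the force, the opening and the grip force at its end, in the units of the state.
- ctrl.get_obs(): the state, without advancing time (a new reading comes with each control period).
- ctrl.camera(name): name is "scene" or "top"; returns the picture (384x512x3 uint8, blue, green, red); there is no depth.
- ctrl.camera_model(name): a dict with "fx", "fy", "cx", "cy" (pixels), "distortion" ([k1, k2, p1, p2, k3] as OpenCV has them; the pictures are not rectified), "rvec" (rotation vector, rad) and "tvec" (3), from world to camera coordinates, as OpenCV has them. Camera axes: x right, y down, z forward; pixel columns grow to the right and rows downward; lengths in m; the calibration is good to about 2 mm. A picture is of the moment at which its call begins. camera_model takes no time and is no camera call.
- ctrl.hand_in(): hands the job in; it is judged then, once.
The state is a dict: "time_s": time; "qpos": joint angles; "joint_vel": joint speeds; "tau": joint torques, N m; "ee_pos": TCP position; "eef_rot": TCP orientation; "force": force on the tool from outside, world axes, zero at the start; "moment": the same for the moment, N m; "grip_width": finger opening in m; "grip_force": force on a finger pad.
Only numpy, scipy, OpenCV 4.12 (cv2) and the standard library are available. Lean on these libraries where they do the work, as an engineer would, in place of code of your own. Each camera call takes 0.05 s, during which the arm holds its last target. There are 200 camera calls.

## Working session

There is one attempt and no reset: what is moved stays moved. The work goes in short steps, Python scripts to look and compute and a tool call to move; the robot and the scene stay as the last step left them, time stands still between calls to the robot, and variables do not carry over. Pictures are saved under pics/ and viewed, at most 10 in all, crops included, and the job is handed in when it is done.

Besides the shell and the picture viewer there is one more tool, called after "Emit:" in YAML: its name, and indented under it one key for each argument. play_rows: Moves the arm, as the interface text tells. Its arguments: {"type":"object","properties":{"commands":{"type":"array","items":{"type":"array","items":{"type":"number"}}},"force":{"type":"number"}},"required":["commands"]}

```bash
mkdir -p pics
cat > h.py <<'E'
import numpy as np, cv2
from station import ctrl
def model(n):
    m=ctrl.camera_model(n); K=np.array([[m['fx'],0,m['cx']],[0,m['fy'],m['cy']],[0,0,1.]])
    return K,np.array(m['distortion'],float),np.array(m['rvec'],float),np.array(m['tvec'],float).reshape(3)
def ray(n,px,z):
    K,d,r,t=model(n); R=cv2.Rodrigues(r)[0]
    p=cv2.undistortPoints(np.array(px,float).reshape(-1,1,2),K,d).reshape(-1,2)
    D=np.c_[p,np.ones(len(p))]@R; C=-R.T@t
    return C+D*((z-C[2])/D[:,2])[:,None]
def proj(n,P):
    K,d,r,t=model(n); return cv2.projectPoints(np.array(P,float).reshape(-1,1,3),r,t,K,d)[0].reshape(-1,2)
def snap(n,f,crop=None,s=1):
    im=ctrl.camera(n); cv2.imwrite('pics/raw_'+f,im)
    if crop: im=im[crop[1]:crop[3],crop[0]:crop[2]]
    cv2.imwrite('pics/'+f,cv2.resize(im,None,fx=s,fy=s,interpolation=cv2.INTER_CUBIC));
E
python3 - <<'E'
from h import *
snap('scene','s1.png',None,1.5);snap('top','t1.png',None,1.5)
for n in('scene','top'):
    K,d,r,t=model(n);print(n,K[0,0],-cv2.Rodrigues(r)[0].T@t)
o=ctrl.get_obs();print(o['ee_pos'],o['eef_rot'],o['time_s'],o['grip_width'])
E
```

```text
scene 354.5315845743866 [ 1.38599952 -0.20022458  0.66113693]
top 357.97243351329627 [0.34350591 0.01763627 0.97597563]
[0.15444683 0.52763626 0.20495129] [-3.14057129e+00 -7.81533807e-05  2.85678645e+00] 0.1 0.0941066080462597
```

View pics/t1.png

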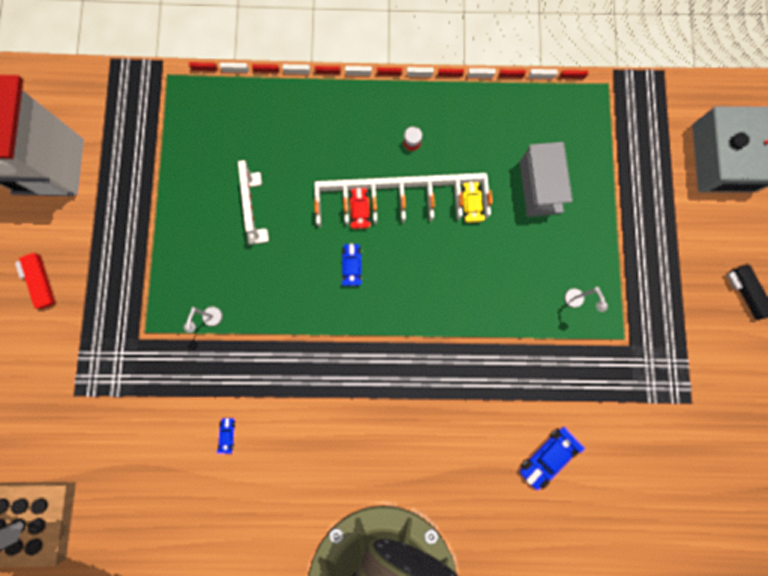

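View pics/s1.png

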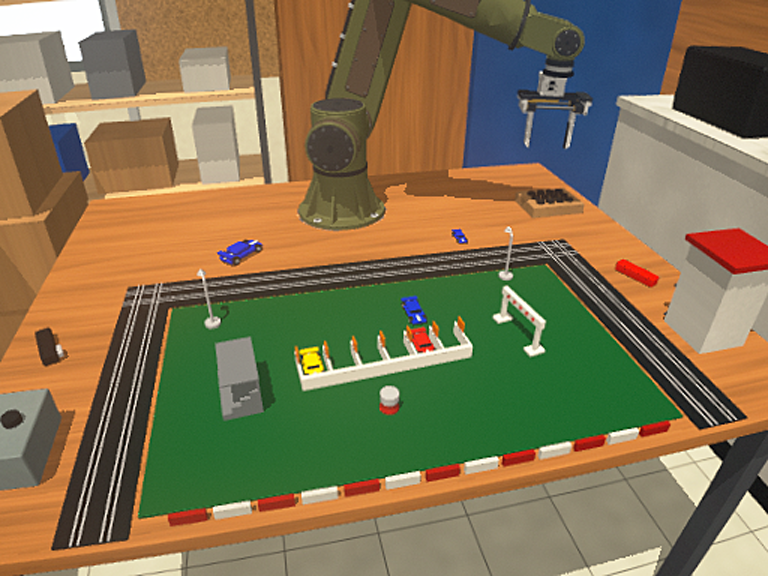

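The top view shows the gantry at left (250,200), so gaps count from the left (+y). The red car is in gap 2 and the yellow in gap 6. Candidates for the blue racer are (351,265) on the board, a small one at (227,436) and a big one at (551,458). I choose the one on the board and check it close up.

Run:
```python
from h import *
im=cv2.imread('pics/raw_t1.png')
cv2.imwrite('pics/c1.png',cv2.resize(im[100:200,150:350],None,fx=4,fy=4,interpolation=cv2.INTER_CUBIC))
im=cv2.imread('pics/raw_s1.png')
cv2.imwrite('pics/c2.png',cv2.resize(im[185:275,185:385],None,fx=4,fy=4,interpolation=cv2.INTER_CUBIC))
```

```text
(no output)
```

View pics/c1.png

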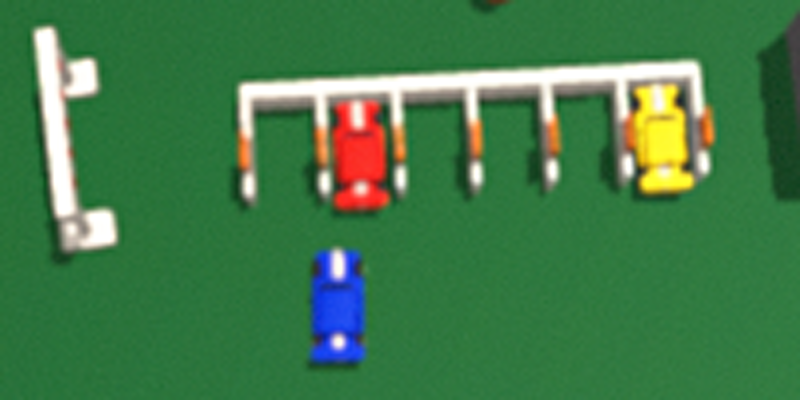

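View pics/c2.png

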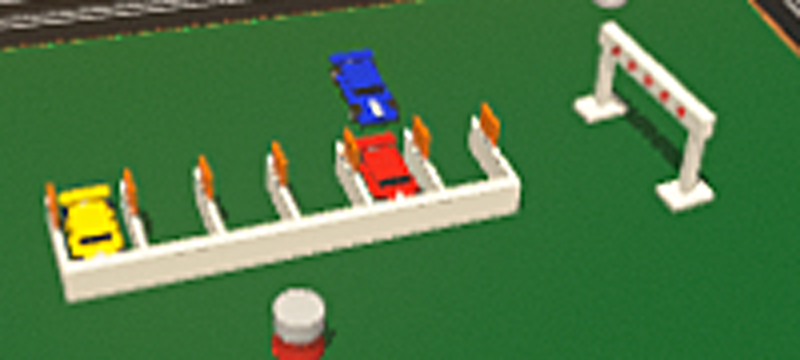

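The crops confirm the on-board blue car: same size as the parked cars, nose up at (337,250), tail at (338,362) in c1. The third gap lies between c1 x=399 and x=475. Next I fit the rack pose from the tab tops in both views.

```bash
cat >> h.py <<'E'
def rk(p,P):
    c,s=np.cos(p[2]),np.sin(p[2]); P=np.atleast_2d(P); return np.c_[p[0]+c*P[:,0]-s*P[:,1],p[1]+s*P[:,0]+c*P[:,1],.006+P[:,2]]
E
python3 - <<'E'
from h import *
from scipy.optimize import least_squares
T=[(.026,.156-.052*i,.048) for i in range(7)]
s=np.array([(490,110),(421,123),(352,135),(280,147),(205,160),(130,175),(52,188)])/4+[185,185]
t=np.array([(241,152),(317,146),(399,144),(475,139),(553,137),(629,133),(709,127)])/4+[150,100]
f=lambda p:np.r_[(proj('scene',rk(p,T))-s).ravel(),(proj('top',rk(p,T))-t).ravel()]
r=least_squares(f,[.55,0,0]);p=r.x;print(p.round(4),f(p).reshape(-1,2).round(1).tolist());np.save('rack.npy',p)
off=np.array([150,100])
c=lambda L:ray('top',np.array(L)/4+off,.024)
R=np.array([[np.cos(p[2]),-np.sin(p[2])],[np.sin(p[2]),np.cos(p[2])]])
for nm,L in dict(red=[(357,100),(361,209)],blue=[(337,250),(338,362)],yel=[(655,86),(666,192)]).items():
    w=c(L)[:,:2];print(nm,'world',w.round(4).tolist(),'rack',((w-p[:2])@R).round(4).tolist())
for nm,L,z in [('gantrytop',[(40,30),(68,220)],.08),('gfoot',[(98,75),(116,228)],.008)]:
    print(nm,((c(L) if 0 else ray('top',np.array(L)/4+off,z))[:,:2].round(3)).tolist())
ims=cv2.imread('pics/raw_s1.png');imt=cv2.imread('pics/raw_t1.png')
print('lamps/top',ray('top',np.array([(212,316),(190,320),(574,298),(602,300),(530,215),(568,210)])/1.5,.006).round(3)[:,:2].tolist())
E
```

```text
[ 0.6173 -0.029   0.0656] [[-0.4, 0.3], [-0.2, 0.1], [-0.5, 0.3], [-0.5, 0.6], [-0.2, 0.6], [-0.3, 0.2], [-0.1, 0.4], [-0.1, -0.2], [0.4, 0.4], [-0.7, 0.0], [-0.3, 0.3], [-0.5, -0.1], [-0.2, 0.0], [-0.9, 0.6]]
red world [[0.6808, 0.0525], [0.6028, 0.0482]] rack [[0.0687, 0.0772], [-0.0095, 0.078]]
blue world [[0.5737, 0.064], [0.4963, 0.0616]] rack [[-0.0375, 0.0957], [-0.1148, 0.0984]]
yel world [[0.6945, -0.1551], [0.6182, -0.1615]] rack [[0.0688, -0.1308], [-0.0078, -0.1323]]
gantrytop [[0.705, 0.259], [0.577, 0.234]]
gfoot [[0.701, 0.236], [0.591, 0.218]]
lamps/top [[0.441, 0.312], [0.433, 0.35], [0.483, -0.344], [0.48, -0.394], [0.639, -0.269], [0.649, -0.34]]
```

Rack fit: (0.617, -0.029), yaw 0.066. The parked cars agree with it to about 1 mm. I turn the tool so its y runs along rack x and close the fingers, then travel high.

Emit:
play_rows:
  commands:
    - [0,0,0,0,0,7,1]
    - [0,0,0,0,0,7,1]
    - [0,0,0,0,0,7,1]
    - [0,0,0,0,0,7,1]
    - [0,0,0,0,0,7,1]
    - [0,0,0,0,0,7,1]
    - [0,0,0,0,0,7,1]
    - [0,0,0,0,0,7,1]
    - [0,0,0,0,0,7,1]
    - [0,0,0,0,0,7,1]
    - [0,0,0,0,0,0,1]
    - [0,0,0,0,0,0,1]
  force: 20

```text
time_s: 1.1
ee_pos: [0.1545, 0.5277, 0.2052]
eef_rot: [-3.141, 0.001, 1.639]
force: [-0.4, -0.4, -0.1]
grip_width: 0.0176
grip_force: 0.0
```

Emit:
play_rows:
  commands:
    - [-0.02,0.0225,0,0,0,0,1]
    - [-0.02,0.0225,0,0,0,0,1]
    - [-0.02,0.0225,0,0,0,0,1]
    - [-0.02,0.0225,0,0,0,0,1]
    - [-0.02,0.0225,0,0,0,0,1]
    - [-0.02,0.0225,0,0,0,0,1]
    - [-0.02,0.0225,0,0,0,0,1]
    - [-0.02,0.0225,0,0,0,0,1]
    - [-0.02,0.0225,0,0,0,0,1]
    - [-0.02,0.0225,0,0,0,0,1]
    - [-0.02,0.0225,0,0,0,0,1]
    - [-0.02,0.0225,0,0,0,0,1]
    - [-0.02,0.0225,0,0,0,0,1]
    - [-0.02,0.0225,0,0,0,0,1]
    - [-0.02,0.0225,0,0,0,0,1]
    - [-0.02,0.0225,0,0,0,0,1]
    - [-0.02,0.0225,0,0,0,0,1]
    - [-0.02,0.0225,0,0,0,0,1]
    - [-0.02,0.0225,0,0,0,0,1]
    - [-0.02,0.0225,0,0,0,0,1]

```text
time_s: 2.77
ee_pos: [0.6303, 0.1564, 0.2052]
eef_rot: [-3.141, 0.0, 1.64]
force: [-0.1, 0.6, 0.6]
grip_width: 0.0005
grip_force: 0.0
```

```bash
cat >> h.py <<'E'
def st():
    o=ctrl.get_obs();p=np.load('rack.npy');c,s=np.cos(p[2]),np.sin(p[2]);d=np.array(o['ee_pos'])[:2]-p[:2]
    print('t',o['time_s'],'ee',np.round(o['ee_pos'],4),np.round(o['eef_rot'],3),'rack',np.round([c*d[0]+s*d[1],-s*d[0]+c*d[1]],4),'F',np.round(o['force'],1),'w',round(o['grip_width'],4))
E
python3 -c "from h import *;st()"
```

```text
t 2.7667 ee [0.6303 0.1564 0.2052] [-3.141  0.     1.64 ] rack [0.0251 0.1842] F [-0.1  0.6  0.6] w 0.0005
```

Emit:
play_rows:
  commands:
    - [0,0,0.025,0,0,0,1]
    - [0,0,0.025,0,0,0,1]
    - [0,0,0.025,0,0,0,1]
    - [0,0,0.025,0,0,0,1]
    - [0,0,0.025,0,0,0,1]
    - [0,0,0.02,0,0,0,1]
    - [0,0,0.016,0,0,0,1]
    - [0,0,0,0,0,0,1]
    - [0,0,0,0,0,0,1]

```text
time_s: 3.52
ee_pos: [0.629, 0.1575, 0.0441]
eef_rot: [-3.14, 0.0, 1.638]
force: [0.0, 0.0, 0.3]
grip_width: 0.0004
grip_force: 0.0
```

```bash
python3 -c "
from h import *;st();snap('scene','s2.png',(185,125,385,275),4)"
```

```text
t 3.5167 ee [0.629  0.1575 0.0441] [-3.14   0.     1.638] rack [0.0239 0.1854] F [0.  0.  0.3] w 0.0004
```

View pics/s2.png

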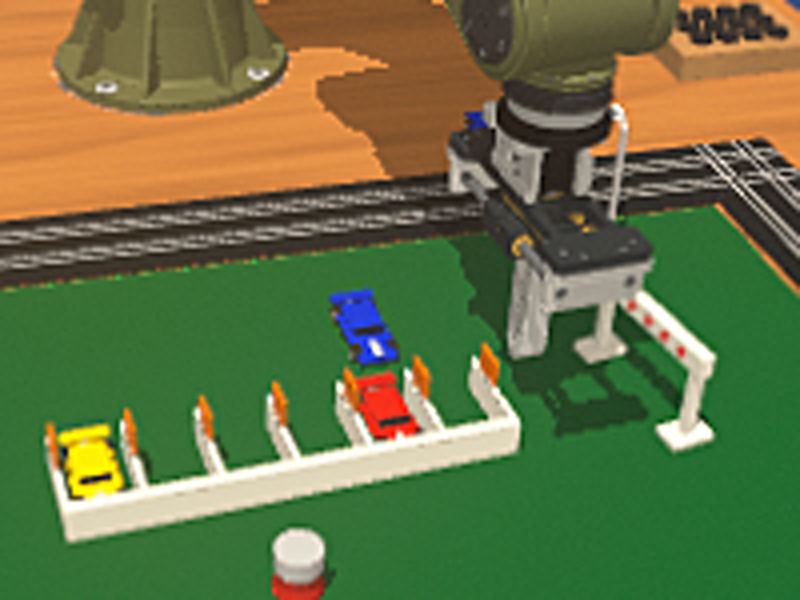

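The closed fingers (525,355) stand beside tab 1 (488,365) at tab height, clear of the gantry, so I sweep inwards.

Emit:
play_rows:
  commands:
    - [-0.01,0,0,0,0,0,1]
    - [-0.01,0,0,0,0,0,1]
    - [-0.01,0,0,0,0,0,1]
    - [-0.01,0,0,0,0,0,1]
    - [-0.01,0,0,0,0,0,1]
    - [-0.01,0,0,0,0,0,1]
    - [-0.01,0,0,0,0,0,1]
    - [-0.01,0,0,0,0,0,1]
    - [-0.01,0,0,0,0,0,1]
    - [-0.01,0,0,0,0,0,1]
    - [-0.01,0,0,0,0,0,1]
    - [-0.01,0,0,0,0,0,1]

```text
time_s: 4.57
ee_pos: [0.637, 0.0366, 0.0444]
eef_rot: [-3.142, 0.0, 1.635]
force: [-0.3, -0.7, -0.1]
grip_width: 0.0005
grip_force: 0.0
```

Emit:
play_rows:
  commands:
    - [-0.01,0,0,0,0,0,1]
    - [-0.01,0,0,0,0,0,1]
    - [-0.01,0,0,0,0,0,1]
    - [-0.007,0,0,0,0,0,1]
    - [0,0,0,0,0,0,1]
    - [0,0,0,0,0,0,1]

```text
time_s: 5.07
ee_pos: [0.6396, 0.0002, 0.0447]
eef_rot: [3.141, 0.001, 1.634]
force: [0.7, -2.0, 2.7]
grip_width: 0.0006
grip_force: 1.5
```

```bash
python3 -c "
from h import *;st();snap('scene','s3.png',(185,125,385,275),4)"
```

```text
t 5.0667 ee [6.396e-01 2.000e-04 4.470e-02] [3.141e+00 1.000e-03 1.634e+00] rack [0.0241 0.0277] F [ 0.7 -2.   2.7] w 0.0006
```

View pics/s3.png

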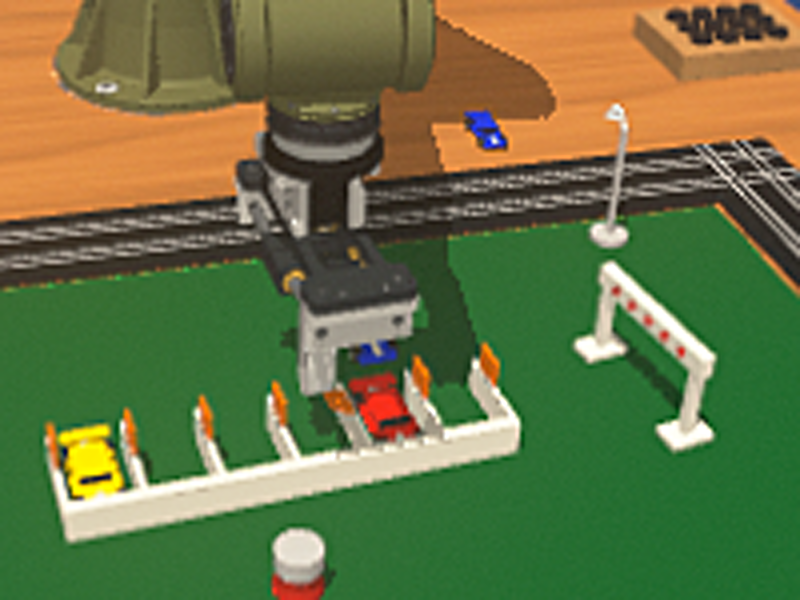

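Tab 3 is bent at (340,402), tabs 1 and 2 are upright again, and tab 4 at (278,405) is untouched. I lift, go to the racer's left side and push it sideways.

Emit:
play_rows:
  commands:
    - [0,0,-0.02,0,0,0,1]
    - [0,0,-0.025,0,0,0,1]
    - [0,0,-0.03,0,0,0,1]
    - [0,0,-0.03,0,0,0,1]
    - [0.02,-0.02,0,0,0,0,1]
    - [0.02,-0.02,0,0,0,0,1]
    - [0.02,-0.02,0,0,0,0,1]
    - [0.02,-0.02,0,0,0,0,1]
    - [0.02,-0.02,0,0,0,0,1]
    - [0.02,0,0,0,0,0,1]
    - [0,0,0,0,0,0,1]

```text
time_s: 6.03
ee_pos: [0.5308, 0.1173, 0.1498]
eef_rot: [3.141, -0.001, 1.638]
force: [0.4, 0.2, 0.8]
grip_width: 0.0005
grip_force: 0.0
```

```bash
python3 -c "
from h import *;st()"
```

```text
t 6.0333 ee [0.5308 0.1173 0.1498] [ 3.141e+00 -1.000e-03  1.638e+00] rack [-0.0768  0.1517] F [0.4 0.2 0.8] w 0.0005
```

Emit:
play_rows:
  commands:
    - [0,0.001,0.03,0,0,0,1]
    - [0,0.001,0.03,0,0,0,1]
    - [0,0,0.03,0,0,0,1]
    - [0,0,0.025,0,0,0,1]
    - [0,0,0.022,0,0,0,1]
    - [0,0,0,0,0,0,1]

```text
time_s: 6.53
ee_pos: [0.5317, 0.1138, 0.0083]
eef_rot: [-3.135, 0.001, 1.635]
force: [-0.1, -0.7, 0.1]
grip_width: 0.0003
grip_force: 0.0
```

Emit:
play_rows:
  commands:
    - [-0.008,0,0,0,0,0,1]
    - [-0.008,0,0,0,0,0,1]
    - [-0.007,0,0,0,0,0,1]
    - [-0.006,0,0,0,0,0,1]
    - [-0.006,0,0,0,0,0,1]
    - [-0.006,0,0,0,0,0,1]
    - [-0.006,0,0,0,0,0,1]
    - [-0.006,0,0,0,0,0,1]
    - [-0.006,0,0,0,0,0,1]
    - [-0.006,0,0,0,0,0,1]
    - [-0.006,0,0,0,0,0,1]
    - [-0.006,0,0,0,0,0,1]
    - [0,0,0,0,0,0,1]

```text
time_s: 7.62
ee_pos: [0.5389, 0.0364, 0.0124]
eef_rot: [-3.141, 0.0, 1.634]
force: [0.4, -0.3, -0.4]
grip_width: 0.0004
grip_force: 0.0
```

```bash
python3 -c "
from h import *;st();snap('top','t2.png',(200,115,300,195),7)"
```

```text
t 7.6167 ee [0.5389 0.0364 0.0124] [-3.141  0.     1.634] rack [-0.074   0.0705] F [ 0.4 -0.3 -0.4] w 0.0004
```

View pics/t2.png

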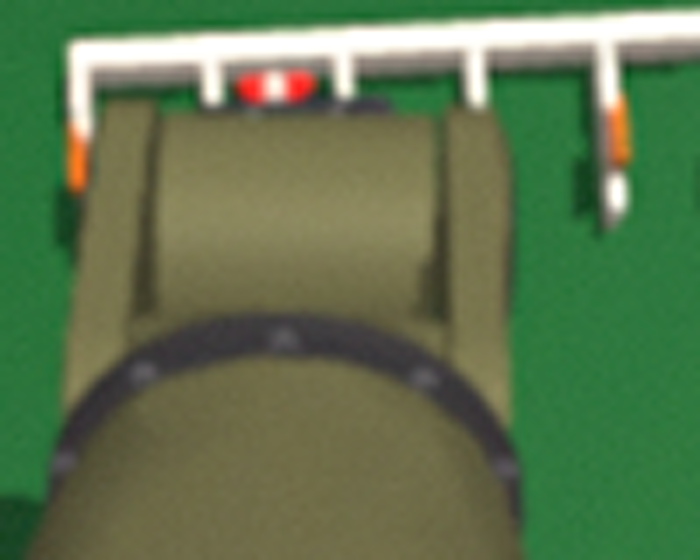

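The arm hides the car from the top camera here, so from now on I check with the scene camera. I finish the sideways push, back off, lift, go behind the tail and turn 90°.

Emit:
play_rows:
  commands:
    - [-0.005,0,0,0,0,0,1]
    - [-0.005,0,0,0,0,0,1]
    - [-0.005,0,0,0,0,0,1]
    - [-0.004,0,0,0,0,0,1]
    - [0,0,0,0,0,0,1]
    - [0.01,0,0,0,0,0,1]
    - [0.01,0,0,0,0,0,1]
    - [0,0,-0.02,0,0,0,1]
    - [0,0,-0.03,0,0,0,1]
    - [0,0,-0.03,0,0,0,1]
    - [0,-0.025,0,0,0,0,1]
    - [0,-0.025,0,0,0,0,1]
    - [-0.02,-0.026,0,0,0,0,1]
    - [-0.025,0,0,0,0,0,1]
    - [0,0,0,0,0,0,1]

```text
time_s: 8.92
ee_pos: [0.4653, -0.0126, 0.0929]
eef_rot: [3.141, 0.001, 1.635]
force: [1.0, 0.4, 0.1]
grip_width: 0.0003
grip_force: 0.0
```

Emit:
play_rows:
  commands:
    - [0,0,0,0,0,7,1]
    - [0,0,0,0,0,7,1]
    - [0,0,0,0,0,7,1]
    - [0,0,0,0,0,7,1]
    - [0,0,0,0,0,7,1]
    - [0,0,0,0,0,7,1]
    - [0,0,0,0,0,7,1]
    - [0,0,0,0,0,7,1]
    - [0,0,0,0,0,7,1]
    - [0,0,0,0,0,7,1]
    - [0,0,0,0,0,7,1]
    - [0,0,0,0,0,7,1]
    - [0,0,0,0,0,6,1]
    - [0,0,0,0,0,0,1]

```text
time_s: 10.08
ee_pos: [0.466, -0.0102, 0.0924]
eef_rot: [-3.142, -0.0, 0.06]
force: [-0.8, 0.5, 0.7]
grip_width: 0.0005
grip_force: 0.0
```

Run:
```python
from h import *
st();snap('scene','s4.png',(215,165,345,255),6)
p=np.load('rack.npy')
def box(x,y,a):
    c,s=np.cos(a),np.sin(a);return [(x+c*u-s*v,y+s*u+c*v,h) for h in(0,.016) for u,v in((.038,.017),(.038,-.017),(-.038,-.017),(-.038,.017))]
from scipy.optimize import least_squares
def mask(f,n):
    im=cv2.cvtColor(cv2.imread(f),cv2.COLOR_BGR2HSV);return cv2.inRange(im,(110,120,60),(130,255,255))
def cen(q,m0):
    pass
im=mask('pics/raw_s4.png','scene');im0=mask('pics/raw_s1.png','scene')
for m in(im0,im):
    n,l,stt,c=cv2.connectedComponentsWithStats(m)
    for i in range(1,n):
        if stt[i,4]>60 and 160<c[i,1]<260:
            ys,xs=np.where(l==i);w=ray('scene',np.c_[xs,ys],.02)[:,:2]
            ca,sa=np.cos(p[2]),np.sin(p[2]);d=(w-p[:2])@np.array([[ca,-sa],[sa,ca]])
            v=np.linalg.svd(d-d.mean(0),full_matrices=False)[2][0];print(c[i].round(1),stt[i,4],'rack',d.mean(0).round(4),'ang',round(np.arctan(v[1]/v[0]),3))
```

```text
t 10.0833 ee [ 0.466  -0.0102  0.0924] [-3.142 -0.     0.06 ] rack [-0.1498  0.0288] F [-0.8  0.5  0.7] w 0.0005
[158.1 166.8] 195 rack [-0.4244 -0.2359] ang -0.824
[275.4 205.8] 158 rack [-0.0755  0.0974] ang -0.087
[158.  166.9] 195 rack [-0.4239 -0.2362] ang -0.809
[252.5 209.7] 163 rack [-0.0757  0.0238] ang -0.043
```

View pics/s4.png

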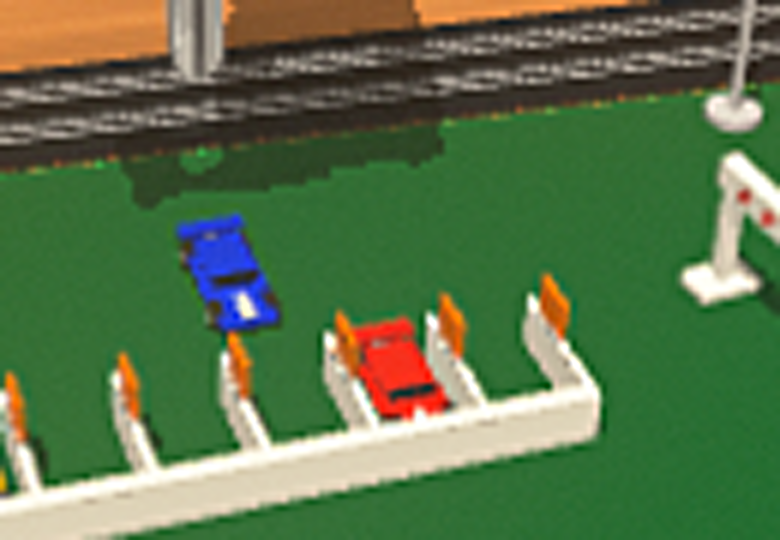

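The racer now stands in front of gap 3, at rack (-0.076, 0.024) and about straight. I descend behind the tail and push it in.

Emit:
play_rows:
  commands:
    - [0,0.004,0.025,0,0,0,1]
    - [0,0,0.025,0,0,0,1]
    - [0,0,0.02,0,0,-0.4,1]
    - [0,0,0.01,0,0,0,1]
    - [0,0,0,0,0,0,1]
    - [0.007,0,0,0,0,0,1]
    - [0.007,0,0,0,0,0,1]
    - [0.007,0,0,0,0,0,1]
    - [0.006,0,0,0,0,0,1]
    - [0.006,0,0,0,0,0,1]
    - [0.006,0,0,0,0,0,1]
    - [0.006,0,0,0,0,0,1]
    - [0.006,0,0,0,0,0,1]
    - [0.006,0,0,0,0,0,1]
    - [0.006,0,0,0,0,0,1]
    - [0.006,0,0,0,0,0,1]
    - [0,0,0,0,0,0,1]

```text
time_s: 11.55
ee_pos: [0.5359, -0.0103, 0.0125]
eef_rot: [3.141, -0.001, 0.071]
force: [0.1, 0.6, 0.8]
grip_width: 0.0004
grip_force: 0.0
```

```bash
cat > m.py <<'E'
from h import *
st();snap('scene','s5.png',(215,165,345,255),6)
p=np.load('rack.npy')
im=cv2.cvtColor(cv2.imread('pics/raw_s5.png'),cv2.COLOR_BGR2HSV);m=cv2.inRange(im,(110,120,60),(130,255,255))
n,l,stt,c=cv2.connectedComponentsWithStats(m)
for i in range(1,n):
    if stt[i,4]>30 and 175<c[i,1]<260:
        ys,xs=np.where(l==i);w=ray('scene',np.c_[xs,ys],.02)[:,:2]
        ca,sa=np.cos(p[2]),np.sin(p[2]);d=(w-p[:2])@np.array([[ca,-sa],[sa,ca]])
        v=np.linalg.svd(d-d.mean(0),full_matrices=False)[2][0];print(c[i].round(1),stt[i,4],'rack',d.mean(0).round(4),'ang',round(np.arctan(v[1]/v[0]),3))
E
python3 m.py
```

```text
t 11.55 ee [ 0.5359 -0.0103  0.0125] [ 3.141e+00 -1.000e-03  7.100e-02] rack [-0.08   0.024] F [0.1 0.6 0.8] w 0.0004
[256.5 217.3] 172 rack [-0.0364  0.0249] ang -0.004
```

Emit:
play_rows:
  commands:
    - [0.006,0,0,0,0,0,1]
    - [0.006,0,0,0,0,0,1]
    - [0.006,0,0,0,0,0,1]
    - [0.006,0,0,0,0,0,1]
    - [0.006,0,0,0,0,0,1]
    - [0.006,0,0,0,0,0,1]
    - [0.006,0,0,0,0,0,1]
    - [0.006,0,0,0,0,0,1]
    - [0.006,0,0,0,0,0,1]
    - [0.003,0,0,0,0,0,1]
    - [0.003,0,0,0,0,0,1]
    - [0,0,0,0,0,0,1]

```text
time_s: 12.6
ee_pos: [0.5951, -0.0061, 0.0124]
eef_rot: [3.142, -0.0, 0.071]
force: [0.1, -0.3, 0.4]
grip_width: 0.0004
grip_force: 0.0
```

```bash
python3 m.py
```

```text
t 12.6 ee [ 0.5951 -0.0061  0.0124] [ 3.142 -0.     0.071] rack [-0.0206  0.0244] F [ 0.1 -0.3  0.4] w 0.0004
[262.3 228.7] 161 rack [0.0187 0.0254] ang -0.122
```

Emit:
play_rows:
  commands:
    - [0.002,0,0,0,0,0,1]
    - [0.002,0,0,0,0,0,1]
    - [0.0015,0,0,0,0,0,1]
    - [0.001,0,0,0,0,0,1]
    - [0,0,0,0,0,0,1]

```text
time_s: 13.07
ee_pos: [0.6014, -0.0056, 0.0125]
eef_rot: [3.142, -0.0, 0.071]
force: [-0.6, -0.7, 1.1]
grip_width: 0.0011
grip_force: 0.0
```

Emit:
play_rows:
  commands:
    - [0.001,0,0,0,0,0,1]
    - [0.001,0,0,0,0,0,1]
    - [0,0,0,0,0,0,1]

```text
time_s: 13.32
ee_pos: [0.6034, -0.0055, 0.0125]
eef_rot: [3.142, -0.0, 0.071]
force: [0.0, -0.7, 0.5]
grip_width: 0.0004
grip_force: 0.0
```

```bash
python3 m.py
```

```text
t 13.3167 ee [ 0.6034 -0.0055  0.0125] [ 3.142 -0.     0.071] rack [-0.0124  0.0244] F [ 0.  -0.7  0.5] w 0.0004
[262.8 229.7] 155 rack [0.0234 0.0253] ang -0.13
```

View pics/s5.png

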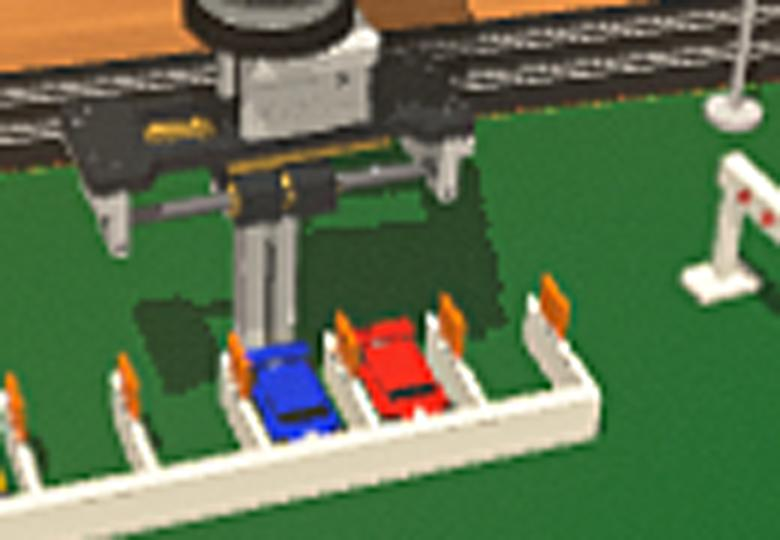

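The racer is nearly home, its tail in line with the red car's, but there's no wall force yet. I creep on until contact.

Emit:
play_rows:
  commands:
    - [0.001,0,0,0,0,0,1]
    - [0.001,0,0,0,0,0,1]
    - [0,0,0,0,0,0,1]

```text
time_s: 13.62
ee_pos: [0.6045, -0.0054, 0.0124]
eef_rot: [-3.141, 0.002, 0.071]
force: [-6.0, -0.3, 5.0]
grip_width: 0.0003
grip_force: 3.2
```

Emit:
play_rows:
  commands:
    - [0.001,0,0,0,0,0,1]
    - [0.001,0,0,0,0,0,1]
    - [0,0,0,0,0,0,1]

```text
time_s: 13.87
ee_pos: [0.6047, -0.0054, 0.0124]
eef_rot: [-3.141, 0.007, 0.071]
force: [-21.1, -2.4, 15.2]
grip_width: 0.0008
grip_force: 10.9
```

Firm contact at 21 N, stalled against the wall. I back off and lift clear.

Emit:
play_rows:
  commands:
    - [-0.004,0,0,0,0,0,1]
    - [-0.01,0,0,0,0,0,1]
    - [-0.02,0,0,0,0,0,1]
    - [-0.03,0,0,0,0,0,1]
    - [-0.03,0,-0.02,0,0,0,1]
    - [-0.03,0,-0.03,0,0,0,1]
    - [-0.02,0,-0.03,0,0,0,1]
    - [0,0,-0.03,0,0,0,1]
    - [0,0,-0.03,0,0,0,1]
    - [0,0,0,0,0,0,1]
    - [0,0,0,0,0,0,1]

```text
time_s: 14.78
ee_pos: [0.4648, -0.0155, 0.1533]
eef_rot: [3.141, -0.004, 0.071]
force: [-0.1, 0.3, -0.6]
grip_width: 0.0004
grip_force: 0.0
```

```bash
python3 m.py
python3 - <<'E'
from h import *
snap('top','t3.png',(150,100,350,200),4)
E
```

```text
t 14.7833 ee [ 0.4648 -0.0155  0.1533] [ 3.141 -0.004  0.071] rack [-0.1513  0.0235] F [-0.1  0.3 -0.6] w 0.0004
[262.8 229.9] 152 rack [0.0241 0.025 ] ang -0.14
```

View pics/t3.png

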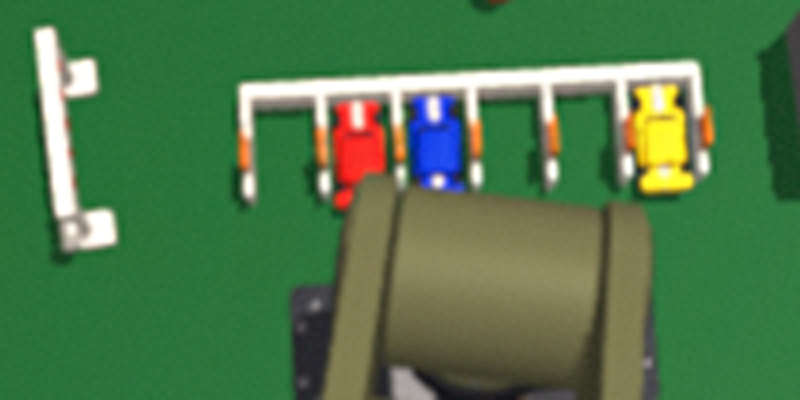

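The blue racer sits in gap 3 at (436,145), nose on the wall like the red and yellow cars and straight. All tabs are upright and the gantry is unmoved.

```bash
python3 -c "
from station import ctrl
print(ctrl.hand_in())"
```

```text
the job is handed in; nothing more can be done
None
```

The job is handed in, with no verdict returned: tabs 1–3 were swept in turn, the blue racer was pushed against the back wall of the third gap, no bystander was seen to have moved, and the arm finished clear.

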